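# Refit the inspection cover of a small buffing head

## Task

Put the loose aluminium cover back on the open top of the buffing head: tilt it, slip its tongue under the steel lip and push it in against the spring, press it down flat on the ledge inside the rim, then let the spring carry its other end under the keeper strip, so that it is held at both ends. Leave the cover released and at rest, and leave the tin, the polishing bar and the spanner where they are.

Things in the scene. Friction and masses are not known exactly. Their poses are not given: they have to be found in the camera images.
- housing: Buffing head: grey cast box 159 (x) x 120 mm (y), open on top, fixed to the bench. Origin on the bench under the seat's centre; x runs from the lip end (towards the robot, give or take the yaw) to the keeper end; z up. Cavity inner faces: x -71 and +64, y -48 and +48 mm; side walls 79 mm high. A spindle at height 43 mm on the +y side carries a buff wheel of radius 40 mm at y 82 to 104 mm.
- seat (a point): Centre of the seat in the housing, level with the ledge (height 70 mm) on which the cover's underside rests; axes as the housing. The ledge runs round inside the rim: 31 mm wide at the lip end (x -71 to -40 mm), 14 mm at the keeper end, 10 mm at the sides; the middle is open. Press the cover down on it: the spring's pinch can hold a cover a few mm above it.
- lip_edge (a point): Middle of the lower free edge of the steel lip, at (-53, 0, 81) mm in the housing. The lip covers x -83 to -53 mm, full width; underside 11 mm above the ledge, top 16 mm above it (screw heads 3 mm more). Lip edge to keeper edge is 113 mm, less than the cover's 126 mm, so the cover cannot be laid straight in.
- keeper_edge (a point): Middle of the lower free edge of the steel keeper strip, at (60, 0, 79) mm in the housing. The keeper covers x 60 to 76 mm, full width; underside 9 mm and top 13 mm above the ledge. The seated cover's far edge lies 3 to 4 mm under it.
- spring_face (a point): Middle of the free face of the spring plunger hidden under the lip, at (-60.5, 0, 75.5) mm in the housing (fixed point). The plunger is a brass block 40 mm wide, 1.5 to 9.5 mm above the ledge, pushed to -x by the tongue, at most 10 mm: 3.6 N to start it, 9.6 N at 10 mm, linear.
- plunger (a joint): How far the plunger is pushed in (m), 0 free to 0.010. For the far end to pass the keeper's edge the tongue's tip must be at x -67.5 to -70 mm in the housing (plunger 7 to 9.5 mm in, about 8 to 9 N). When let go, the spring slides the level cover to +x until its far end meets the wall at x +64 mm.
- cover: The cover, aluminium, about 0.22 kg, flat on the bench at first, right way up. Plate 106 x 90 x 6 mm (x -43 to 63) with a tongue 20 long, 60 wide, 4 mm thick (x -63 to -43, undersides level). Origin in the underside, under the grip rib; x points away from the tongue, z up. Seated, its axes are parallel to the housing's and its origin is at about (1, 0, 70) mm there.
- tongue_tip (a point): Middle of the lower edge of the tongue's end, at (-63, 0, 0) mm in the cover; axes as the cover. With the tip on the ledge under the lip, tilts of about 7 to 20 degrees (far end raised) clear both lip and keeper.
- rib_top (a point): Middle of the top of the upright grip rib, at (0, 0, 38) mm in the cover; axes as the cover. The rib is 12 mm thick in x, 50 mm long in y, and rises from z 6 to 38 mm. When the cover is home the lip's edge is 47 mm from the rib's side: do not open the jaws fully there.
- tin: Bystander: upright steel tin, 66 mm across, 85 mm high. Origin: centre of its underside. Leave it.
- compound_bar: Bystander: brown bar of polishing compound, 50 x 110 x 35 mm. Origin: centre of its underside. Leave it.
- spanner: Bystander: spanner 160 mm long lying flat, along its own x. Leave it.
There are look-alikes about, which are no part of the job. Of the things that look like the cover, the largest one is meant.

How it is judged:
By the outcome, as a careful person would: the job done as asked, in the order asked, and still so for the second after the job is handed in, with the robot touching nothing.
It also fails if it takes over 46 s, if anything falls off the work surface, if the arm or the gripper's body presses on something with over 40 N, if the wrist force passes 120 N, or if a joint passes its speed limit or range.

## Robot

A 7-joint arm with a two-finger parallel gripper is mounted at the origin on the work surface. World frame = base frame: x ahead of the robot, y to its left, z up, the work surface at z = 0. Lengths are in m, angles in rad, forces in N, time in s.
With the tool pointing down it reaches from about 0.425 to 0.8 m from the base axis. Payload 8.3 kg.
Tool frame: the origin (TCP) lies between the finger pads; the fingertips stand 17 mm ahead of it and the grasp point (between the pads) lies 2 mm behind it (finger_overhang is the distance from the TCP to the fingertips, in m); y points along the fingers, x is the direction in which the jaws open and shut, and the axes are right-handed (so a half turn about y gives the same grasp; the last joint's range is limited). The gripper opens to 85 mm and grips with 20 to 120 N. Pads are 22 mm wide; open, the fingers measure 114 mm over their backs; the gripper's body (76 mm by 85 mm) begins 54 mm behind the grasp point. The pads swing forward as they close: fully open they stand 13 mm farther back than shut.
Start: joints at [-1.248, 0.383, 0.016, 1.37, -0.006, 1.388, -0.046], TCP at [0.235, 0.579, 0.248] pointing down, gripper open.
Joint ranges: [-2.95, 2.95], [-0.25, 2.06], [-1.52, 1.56], [0.18, 2.33], [-1.44, 4.58], [0.02, 2.06], [-3.01, 3.01]. Speed limits (rad/s): [2.39, 2.39, 3.01, 3.01, 3.14, 3.14, 3.14].

## Interface

Orientations are given as [roll, pitch, yaw] about the fixed x, y, z axes, in that order (R = Rz(yaw) Ry(pitch) Rx(roll)).
In Python, from plant import move_ptp, servo_line, move_j, command_gripper, hold, solve_ik, read_state, get_image, camera_info, Unreachable, job_done, masks_of, finger_overhang gives the robot as it stands. Calls block until the motion is done:
- move_ptp(position, orientation): joint-space move of the TCP to a pose.
- servo_line(position, v=0.15, attitude=None): straight line of the TCP; attitude=None keeps the orientation; v is the mean speed in m/s.
- move_j(angles): joint-space move.
- command_gripper(opening, strength=None): finger opening in m; strength is the grip in N (None keeps the last); returns when the fingers have stopped.
- hold(seconds).
- solve_ik(position, orientation): joint angles nearest the present ones, or None.
- read_state(): the state.
- get_image(name): name is "scene" or "top"; returns (picture, depth): 480x640x3 uint8, red, green, blue; 480x640 float32, m along the optical axis (not along the pixel's ray), 0 where there is no reading.
- camera_info(name): a dict with "fx", "fy", "cx", "cy" (pixels), "rvec" (rotation vector, rad) and "tvec" (3), from world to camera coordinates, as OpenCV has them. Camera axes: x right, y down, z forward; pixel columns grow to the right and rows downward; lengths in m; the calibration is good to about 2 mm. A picture is of the moment at which its call begins. camera_info takes no time and is no camera call.
A pose or a line that the arm cannot do raises Unreachable and nothing moves.
- job_done(): hands the job in, once; it reports no verdict.
Trained networks look in the newest picture that a camera, given by its name, has taken for a name from the list of things; names that differ only in an ending like _2 or _b are one class to them, and where a whole thing is asked for, a point or a joint stands for the part that bears it (a point fixed in the world has none). Each returns a list of dicts, best first, with "conf" (0 to 1); they miss things now and then, are a little off and sometimes report something else, mostly with a low value. They report only what shows in the picture. A call takes as long as a camera call. They do not tell look-alikes from the thing itself.
- masks_of(camera, target): "pixels" (480x640 bool, what is visible of it) and "pixel" ([column, row] in pixels, amid what is visible of it).
The state is a dict: "time_s": time; "joints": joint angles; "joint_vel": joint speeds; "joint_torque": joint torques, N m; "eef_pos": TCP position; "tcp_rot": TCP orientation; "contact_force": force on the tool from outside, world axes, zero at the start; "ft_torque": the same for the moment, N m; "grip_width": finger opening in m.
Only numpy, scipy, OpenCV 4.12 (cv2) and the standard library are available. Lean on these libraries where they do the work, as an engineer would, in place of code of your own. Each camera call takes 0.05 s, during which the arm holds its last target.

## Working session

There is one attempt and no reset: what is moved stays moved. The work goes in short steps, each a Python script; the robot and the scene stay as the last script left them, time stands still between calls to the robot, and variables do not carry over. Pictures are saved under pics/ and viewed, and the job is handed in when it is done.

```bash
ls; mkdir -p pics; python3 - <<'E'
from plant import *
import cv2,numpy as np
for n in ("scene","top"):
    im,d=get_image(n); cv2.imwrite(f"pics/{n}0.png",im[:,:,::-1]); np.savez(f"pics/{n}0.npz",im=im,d=d); print(camera_info(n))
s=read_state();print(s)
E
```

```text
pics
{'fx': 521.1593583708295, 'fy': 521.1593583708295, 'cx': 327.96346666327173, 'cy': 233.2162168947387, 'rvec': array([ 1.17233375,  2.09897829, -1.16379259]), 'tvec': array([ 0.31722993, -0.19608319,  1.67694707])}
{'fx': 542.8480057683585, 'fy': 542.8480057683585, 'cx': 313.9893902496049, 'cy': 240.39238405799117, 'rvec': array([ 2.1306868 , -2.16028412,  0.12396834]), 'tvec': array([0.01888829, 0.60540095, 1.26239485])}
{'time_s': 0.1, 'joints': array([-1.24788419,  0.3841462 ,  0.01640272,  1.37105909, -0.00631039,
        1.38820934, -0.04650071]), 'joint_vel': array([ 5.96942448e-05, -2.70387120e-03, -9.74414203e-04, -3.27479775e-03,
        1.10253834e-04, -2.18356711e-03, -9.45225689e-04]), 'joint_torque': array([ 4.37540060e-03, -6.29133153e+01,  8.48390590e-01, -3.72755957e+01,
        1.68047013e-02,  1.04430743e-02, -1.61349436e-05]), 'eef_pos': array([0.23500906, 0.57866803, 0.24737943]), 'tcp_rot': array([-1.57082227,  0.00177242,  1.18501923]), 'contact_force': array([-0.33263015,  0.55983416, -0.27971923]), 'ft_torque': array([-0.07370951, -0.01553054,  0.01547417]), 'grip_width': 0.08536505014461536}
```

View pics/scene0.png

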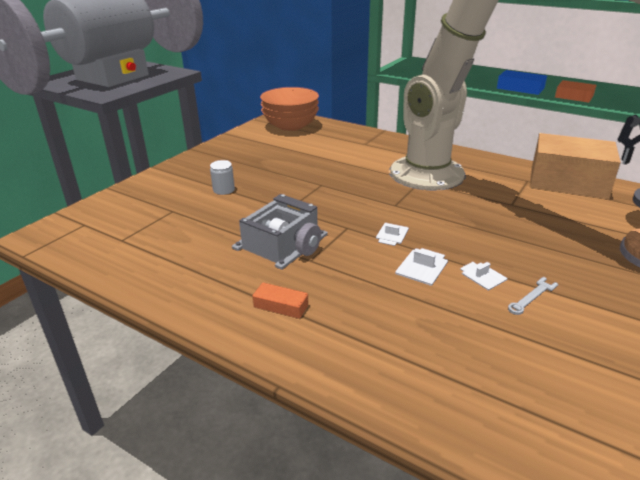

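View pics/top0.png

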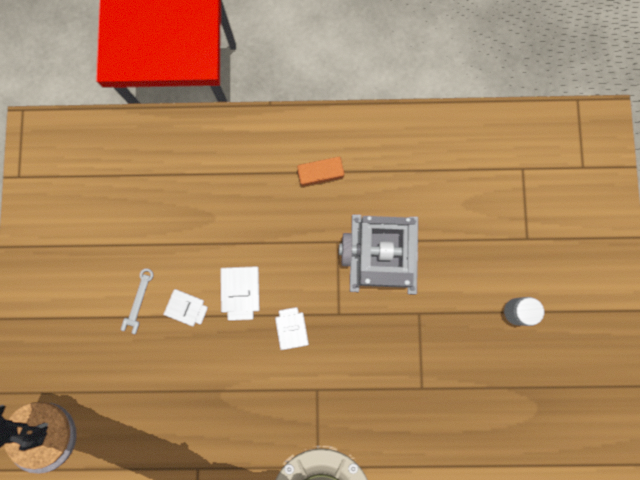

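```bash
cat > h.py <<'E'
from plant import *
import numpy as np, cv2
def cloud(n,d):
    c=camera_info(n);R=cv2.Rodrigues(c['rvec'])[0]
    v,u=np.mgrid[:480,:640]
    P=np.stack([(u-c['cx'])/c['fx']*d,(v-c['cy'])/c['fy']*d,d],-1)
    return (P-c['tvec'])@R   # R^T (P-t)
def proj(n,p):
    c=camera_info(n); return cv2.projectPoints(np.atleast_2d(p).astype(float),c['rvec'],c['tvec'],np.array([[c['fx'],0,c['cx']],[0,c['fy'],c['cy']],[0,0,1]]),None)[0][:,0]
E
python3 - <<'E'
from h import *
for n in ("top","scene"):
    z=np.load(f"pics/{n}0.npz");im=z['im'];W=cloud(n,z['d'])
    for t in("cover","housing","spanner","tin","compound_bar"):
        for m in masks_of(n,t):
            P=W[m['pixels']];P=P[np.isfinite(P).all(1)]
            print(n,t,round(m['conf'],2),np.round(m['pixel']),m['pixels'].sum(),np.percentile(P,[2,50,98],axis=0).round(3).tolist())
            if m['pixels'].sum()>100 and m['conf']>.4: np.save(f"pics/m_{n}_{t}_{int(m['pixel'][0])}.npy",m['pixels'])
z=np.load("pics/top0.npz");im=z['im']
c=cv2.resize(im[230:370,120:460],None,fx=2.35,fy=2.35,interpolation=cv2.INTER_CUBIC)
a=cv2.resize(im[255:360,150:320],None,fx=4.7,fy=4.7,interpolation=cv2.INTER_CUBIC);cv2.imwrite("pics/crop.png",a[:,:,::-1])
a=cv2.resize(im[205:305,330:430],None,fx=5.8,fy=5.8,interpolation=cv2.INTER_CUBIC);cv2.imwrite("pics/croph.png",a[:,:,::-1])
E
```

```text
top cover 0.71 [242. 292.] 1765 [[0.423, 0.154, -0.002], [0.485, 0.196, 0.005], [0.544, 0.238, 0.039]]
top cover 0.66 [185. 308.] 948 [[0.415, 0.285, -0.003], [0.448, 0.326, 0.003], [0.488, 0.372, 0.028]]
top housing 0.91 [381. 254.] 5091 [[0.492, -0.236, 0.005], [0.573, -0.147, 0.066], [0.654, -0.057, 0.088]]
top spanner 0.58 [137. 299.] 575 [[0.398, 0.412, -0.003], [0.465, 0.444, 0.006], [0.543, 0.477, 0.013]]
top tin 0.88 [521. 313.] 947 [[0.401, -0.505, 0.002], [0.432, -0.464, 0.081], [0.461, -0.443, 0.088]]
top compound_bar 0.72 [318. 170.] 1003 [[0.749, -0.058, 0.003], [0.777, -0.006, 0.033], [0.808, 0.046, 0.039]]
scene cover 0.97 [420. 266.] 1217 [[0.423, 0.15, -0.0], [0.494, 0.198, 0.005], [0.548, 0.237, 0.038]]
scene cover 0.88 [480. 278.] 698 [[0.418, 0.281, -0.001], [0.456, 0.328, 0.004], [0.491, 0.37, 0.028]]
scene cover 0.7 [390. 234.] 450 [[0.354, 0.036, -0.001], [0.404, 0.073, 0.004], [0.441, 0.1, 0.028]]
scene cover 0.55 [280. 231.] 4316 [[0.5, -0.225, 0.002], [0.606, -0.133, 0.059], [0.663, -0.055, 0.086]]
scene housing 0.86 [283. 232.] 4293 [[0.501, -0.226, 0.002], [0.607, -0.134, 0.058], [0.664, -0.055, 0.086]]
scene spanner 0.86 [531. 293.] 577 [[0.398, 0.409, -0.002], [0.476, 0.44, 0.006], [0.546, 0.476, 0.009]]
scene tin 0.94 [222. 176.] 749 [[0.284, -0.626, -0.002], [0.45, -0.463, 0.05], [0.467, -0.445, 0.086]]
scene compound_bar 0.61 [278. 300.] 1374 [[0.756, -0.059, 0.002], [0.796, -0.001, 0.033], [0.815, 0.048, 0.037]]
```

View pics/crop.png

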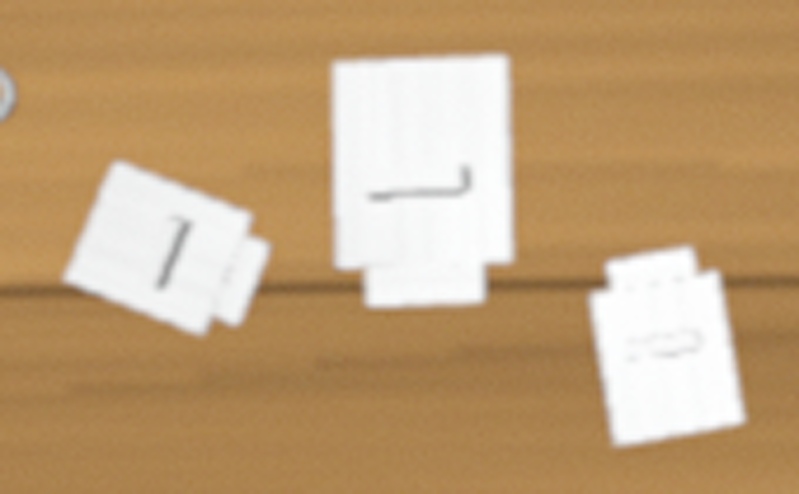

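View pics/croph.png

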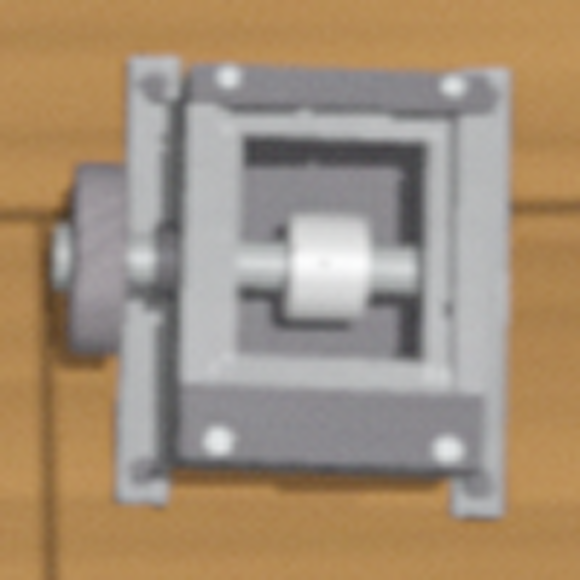

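```bash
python3 - <<'E'
from h import *
def rect(P,lab):
    r=cv2.minAreaRect((P[:,:2]*1000).astype(np.float32)); print(lab,len(P),np.round(r[0],1),np.round(r[1],1),round(r[2],2),'zmed',np.median(P[:,2]).round(4))
for n in("top","scene"):
    W=cloud(n,np.load(f"pics/{n}0.npz")['d'])
    x,y,z=W[...,0],W[...,1],W[...,2]
    c=(x>.4)&(x<.57)&(y>.12)&(y<.26)
    t=W[(x>.3)&(x<.8)&(y>.25)&(y<.7)&(abs(z)<.01)]; 
    for lo,hi in((.0035,.0085),(.015,.034),(.034,.045)): rect(W[c&(z>lo)&(z<hi)],f"{n} cover {lo}")
    hh=(x>.45)&(x<.7)&(y>-.26)&(y<-.03)
    print(np.histogram(z[hh],bins=np.arange(.060,.096,.002)))
    rect(W[hh&(z>.0845)&(z<.0875)],n+"lip"); rect(W[hh&(z>.081)&(z<.0845)&(x>.6)],n+"keeper");rect(W[hh&(z>.0875)&(z<.092)],n+"screws")
    rect(W[hh&(z>.076)],n+"all")
    rect(W[hh&(z>.068)&(z<.072)],n+"ledge")
    k=W[hh&(z>.0765)];
E
```

```text
top cover 0.0035 1023 [486.8 189.8] [166.9 139.1] 0.47 zmed 0.0053
top cover 0.015 28 [483.7 195. ] [50.1 11.9] 89.65 zmed 0.0317
top cover 0.034 88 [482.9 195.5] [11.7 48.9] 2.93 zmed 0.0371
(array([ 76,  91, 140, 234, 255, 167, 125, 156, 213, 288, 259, 318, 264,
       148,  56,  10,   1]), array([0.06 , 0.062, 0.064, 0.066, 0.068, 0.07 , 0.072, 0.074, 0.076,
       0.078, 0.08 , 0.082, 0.084, 0.086, 0.088, 0.09 , 0.092, 0.094]))
toplip 311 [ 575.3 -137.8] [157.9 157.9] 86.94 zmed 0.0857
topkeeper 185 [ 627.9 -161.4] [119.   54.2] 89.15 zmed 0.0827
topscrews 91 [ 570.5 -153.1] [116.3 152.6] 89.21 zmed 0.0885
topall 1557 [ 576.1 -136.2] [163.9 159.6] 86.91 zmed 0.0821
topledge 422 [ 568.5 -136.5] [165.1 144.4] 87.03 zmed 0.0696
scene cover 0.0035 726 [486.9 192.7] [130.   90.6] 1.42 zmed 0.0053
scene cover 0.015 151 [489.7 193.4] [17.5 51. ] 14.16 zmed 0.0245
scene cover 0.034 82 [484.2 192. ] [17.7 51.3] 0.46 zmed 0.0368
(array([129, 125, 114, 157, 221, 156,  97, 119, 197, 176, 164, 177, 154,
        74,  14,   0,   0]), array([0.06 , 0.062, 0.064, 0.066, 0.068, 0.07 , 0.072, 0.074, 0.076,
       0.078, 0.08 , 0.082, 0.084, 0.086, 0.088, 0.09 , 0.092, 0.094]))
scenelip 181 [ 575.7 -158.8] [120.8 159.8] 88.55 zmed 0.0857
scenekeeper 148 [ 644.3 -165.2] [ 45.1 117.7] 9.56 zmed 0.0822
scenescrews 22 [ 509.1 -152.8] [108.5  25.2] 82.78 zmed 0.0882
sceneall 956 [ 576.4 -139.5] [167.1 167.6] 87.82 zmed 0.0814
sceneledge 377 [ 578.3 -137.5] [162.8 163. ] 85.96 zmed 0.0697
```

```bash
cat > fit.py <<'E'
from h import *
from scipy.optimize import minimize
from scipy.ndimage import map_coordinates
def rectl(x0,x1,y0,y1,z): 
    c=[(x0,y0,z),(x1,y0,z),(x1,y1,z),(x0,y1,z)]; return [(c[i],c[(i+1)%4]) for i in range(4)]
def samp(L,n=40):
    t=np.linspace(.04,.96,n)[:,None]
    return np.array([np.array(a)*(1-t)+np.array(b)*t for a,b in L])/1000
H=samp(rectl(-83,-53,-60,60,86)+rectl(60,76,-60,60,83)+rectl(-40,50,-38,38,70))
C=samp([((63,-45,6),(63,45,6)),((-43,-45,6),(63,-45,6)),((-43,45,6),(63,45,6)),((-43,-45,6),(-43,-30,6)),((-43,30,6),(-43,45,6)),((-63,-30,4),(-63,30,4)),((-63,-30,4),(-43,-30,4)),((-63,30,4),(-43,30,4))])
def W(S,p):
    c,s=np.cos(p[2]),np.sin(p[2]); R=np.array([[c,-s,0],[s,c,0],[0,0,1]]); return S@R.T+[p[0],p[1],0]
def score(S,p,n,G):
    Q=W(S,p); uv=proj(n,Q.reshape(-1,3)).reshape(Q.shape[0],-1,2)
    tot=0
    for q in uv:
        d=q[-1]-q[0];L=np.linalg.norm(d);nn=np.array([-d[1],d[0]])/L
        gx,gy=(map_coordinates(g,[q[:,1],q[:,0]],order=1) for g in G)
        tot+=L*np.mean(np.minimum(np.abs(gx*nn[0]+gy*nn[1]),40))
    return tot/1000
def fit(S,p0,cams,imgs):
    Gs=[]
    for s in(3,1.5,.9):
        Gs.append({n:[cv2.Sobel(cv2.GaussianBlur(cv2.cvtColor(imgs[n],cv2.COLOR_RGB2GRAY).astype(np.float32),(0,0),s),cv2.CV_32F,*o)for o in((1,0),(0,1))]for n in cams})
    p=np.array(p0,float)
    for G,k in zip(Gs,(.008,.004,.002)):
        best=None
        for rep in range(12):
            q0=p+np.random.default_rng(rep).normal(size=3)*[k,k,k*6]*(rep>0)
            r=minimize(lambda q:-sum(score(S,[q[0],q[1],q[2]/10],n,G[n])for n in cams),[q0[0],q0[1],q0[2]*10],method='Nelder-Mead',options=dict(initial_simplex=None,xatol=1e-5,fatol=1e-4))
            if best is None or r.fun<best.fun:best=r
        p=best.x*[1,1,.1]
    return p,best.fun
def overlay(S,p,n,im,f,box,k):
    x0,y0,x1,y1=box
    a=cv2.resize(im[y0:y1,x0:x1],None,fx=k,fy=k,interpolation=cv2.INTER_CUBIC)[:,:,::-1].copy()
    for q in W(S,p):
        uv=((proj(n,q)-[x0,y0]+.5)*k-.5)
        cv2.polylines(a,[np.int32(uv*16)],False,(0,0,255),1,cv2.LINE_AA,4)
    cv2.imwrite(f,a)
E
python3 - <<'E'
from fit import *
I={n:np.load(f"pics/{n}0.npz")['im'] for n in("top","scene")}
for lab,S,p0 in(("H",H,(.573,-.148,-.03)),("C",C,(.485,.195,.01))):
    for cams in(["top"],["scene"],["top","scene"]):
        p,f=fit(S,p0,cams,I); print(lab,cams,p.round(4),np.degrees(p[2]).round(2),round(f,2))
    if lab=="H":
        overlay(S,p,"top",I["top"],"pics/oHt.png",(330,200,430,300),6); overlay(S,p,"scene",I["scene"],"pics/oHs.png",(225,185,335,270),6)
    else:
        overlay(S,p,"top",I["top"],"pics/oCt.png",(205,255,275,330),6); overlay(S,p,"scene",I["scene"],"pics/oCs.png",(385,235,455,295),7)
a=[cv2.imread(f"pics/o{k}.png") for k in("Ht","Hs","Ct","Cs")]
def pad(i,h,w): return cv2.copyMakeBorder(i,0,h-i.shape[0],0,w-i.shape[1],0)
def two(a,b): h=max(a.shape[0],b.shape[0]); return np.hstack([pad(a,h,a.shape[1]),pad(b,h,b.shape[1])])
for f,x,y in(("H",a[0],a[1]),("C",a[2],a[3])):
    m=two(x,y); s=min(1,800/m.shape[1]); cv2.imwrite(f"pics/ov{f}.png",cv2.resize(m,None,fx=s,fy=s,interpolation=cv2.INTER_AREA))
E
```

```text
Traceback (most recent call last):
  File "fit.py", line 30, in fit
    r=minimize(lambda q:-sum(score(S,[q[0],q[1],q[2]/10],n,G[n])for n in cams),[q0[0],q0[1],q0[2]*10],method='Nelder-Mead',options=dict(initial_simplex=None,xatol=1e-5,fatol=1e-4))
  File "fit.py", line 30, in <lambda>
    r=minimize(lambda q:-sum(score(S,[q[0],q[1],q[2]/10],n,G[n])for n in cams),[q0[0],q0[1],q0[2]*10],method='Nelder-Mead',options=dict(initial_simplex=None,xatol=1e-5,fatol=1e-4))
                         ~~~^^^^^^^^^^^^^^^^^^^^^^^^^^^^^^^^^^^^^^^^^^^^^^^^^^
  File "fit.py", line 30, in <genexpr>
    r=minimize(lambda q:-sum(score(S,[q[0],q[1],q[2]/10],n,G[n])for n in cams),[q0[0],q0[1],q0[2]*10],method='Nelder-Mead',options=dict(initial_simplex=None,xatol=1e-5,fatol=1e-4))
                             ~~~~~^^^^^^^^^^^^^^^^^^^^^^^^^^^^^^
  File "fit.py", line 14, in score
    Q=W(S,p); uv=proj(n,Q.reshape(-1,3)).reshape(Q.shape[0],-1,2)
                 ~~~~^^^^^^^^^^^^^^^^^^^
  File "h.py", line 9, in proj
    c=camera_info(n); return cv2.projectPoints(np.atleast_2d(p).astype(float),c['rvec'],c['tvec'],np.array([[c['fx'],0,c['cx']],[0,c['fy'],c['cy']],[0,0,1]]),None)[0][:,0]
ValueError: time passes only in moves, steps and waits
```

```bash
sed -i 's/^import numpy as np, cv2/import numpy as np, cv2, functools\ncamera_info=functools.lru_cache(None)(camera_info)/' h.py
cat > f1.py <<'E'
from fit import *
I={n:np.load(f"pics/{n}0.npz")['im'] for n in("top","scene")}
for lab,S,p0 in(("H",H,(.573,-.148,-.03)),("C",C,(.485,.195,.01))):
    for cams in(["top"],["scene"],["top","scene"]):
        p,f=fit(S,p0,cams,I); print(lab,cams,p.round(4),np.degrees(p[2]).round(2),round(f,2))
    if lab=="H":
        overlay(S,p,"top",I["top"],"pics/oHt.png",(330,200,430,300),6); overlay(S,p,"scene",I["scene"],"pics/oHs.png",(225,185,335,270),6)
    else:
        overlay(S,p,"top",I["top"],"pics/oCt.png",(205,255,275,330),6); overlay(S,p,"scene",I["scene"],"pics/oCs.png",(385,235,455,295),7)
a=[cv2.imread(f"pics/o{k}.png") for k in("Ht","Hs","Ct","Cs")]
def pad(i,h,w): return cv2.copyMakeBorder(i,0,h-i.shape[0],0,w-i.shape[1],0)
def two(a,b): h=max(a.shape[0],b.shape[0]); return np.hstack([pad(a,h,a.shape[1]),pad(b,h,b.shape[1])])
for f,x,y in(("H",a[0],a[1]),("C",a[2],a[3])):
    m=two(x,y); s=min(1,800/m.shape[1]); cv2.imwrite(f"pics/ov{f}.png",cv2.resize(m,None,fx=s,fy=s,interpolation=cv2.INTER_AREA))
E
time python3 f1.py
```

```text
H ['top'] [ 0.5773 -0.1584 -0.0481] -2.75 -13.83
H ['scene'] [ 0.5754 -0.1564  0.0435] 2.49 -10.0
H ['top', 'scene'] [ 0.5768 -0.1612 -0.0516] -2.96 -23.63
C ['top'] [0.4787 0.1942 0.0089] 0.51 -6.53
C ['scene'] [ 0.479   0.194  -0.0109] -0.62 -5.19
C ['top', 'scene'] [ 0.4798  0.1931 -0.0129] -0.74 -11.72
real	1m41.150s
user	1m39.165s
sys	0m0.275s
```

View pics/ovH.png

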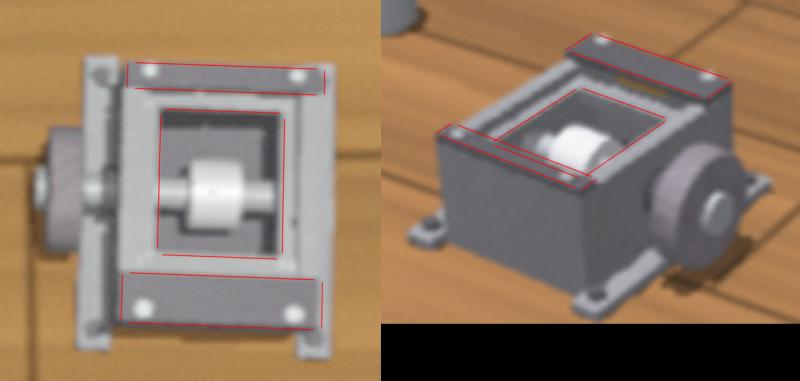

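View pics/ovC.png

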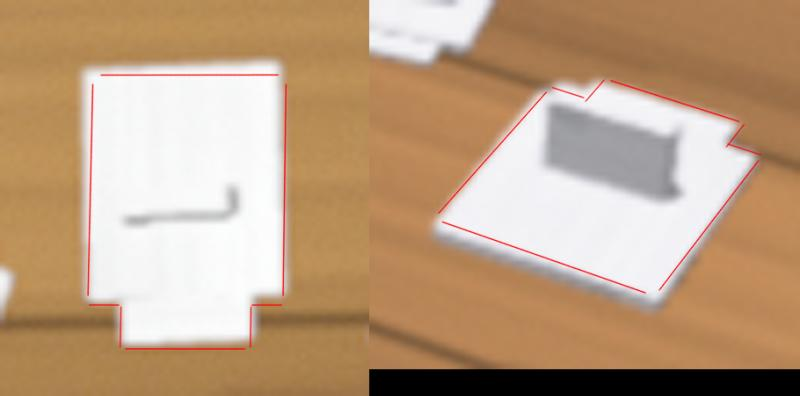

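```bash
python3 - <<'E'
s=open('fit.py').read()
i=s.index("            q0=p+");j=s.index("            if best is None")
s=s[:i]+'''            q0=p+np.random.default_rng(rep).normal(size=3)*[k,k,k*6]*(rep>0)
            f=lambda q:-sum(score(S,q0+q*[k/2,k/2,k*4],n,G[n])for n in cams)
            r=minimize(f,np.zeros(3),method='Nelder-Mead',options=dict(initial_simplex=np.array([[-.3,-.3,-.3],[1,0,0],[0,1,0],[0,0,1]]),xatol=.01,fatol=1e-4,maxfev=120)); r.x=q0+r.x*[k/2,k/2,k*4]
'''+s[j:]
s=s.replace("best.x*[1,1,.1]","best.x").replace("range(12)","range(8)").replace("n=40","n=25")
open('fit.py','w').write(s)
E
time python3 f1.py
```

```text
H ['top'] [ 0.5771 -0.1587 -0.0487] -2.79 -13.86
H ['scene'] [ 0.574  -0.1512 -0.0033] -0.19 -9.89
H ['top', 'scene'] [ 0.5766 -0.1607 -0.0411] -2.35 -23.57
C ['top'] [0.4787 0.1944 0.0094] 0.54 -6.53
C ['scene'] [ 0.4789  0.1939 -0.0101] -0.58 -5.19
C ['top', 'scene'] [ 0.4797  0.193  -0.0118] -0.67 -11.72
real	0m26.974s
user	0m26.143s
sys	0m0.505s
```

```bash
sed -i 's/,40))/,300))/' fit.py
time python3 f1.py
```

```text
H ['top'] [ 0.5775 -0.1592 -0.0534] -3.06 -43.13
H ['scene'] [ 0.5767 -0.1467 -0.0483] -2.77 -22.47
H ['top', 'scene'] [ 0.5777 -0.1492 -0.054 ] -3.09 -54.87
C ['top'] [0.4836 0.1944 0.0121] 0.69 -37.03
C ['scene'] [0.4835 0.1927 0.0259] 1.49 -28.1
C ['top', 'scene'] [0.4834 0.1938 0.0228] 1.3 -63.92
real	0m24.873s
user	0m24.693s
sys	0m0.300s
```

View pics/ovH.png

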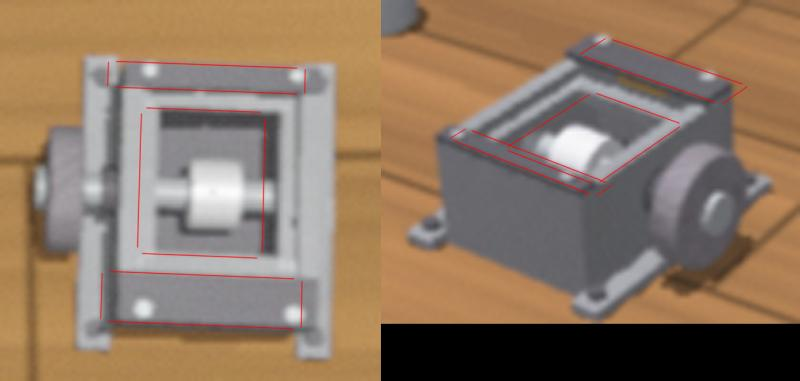

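View pics/ovC.png

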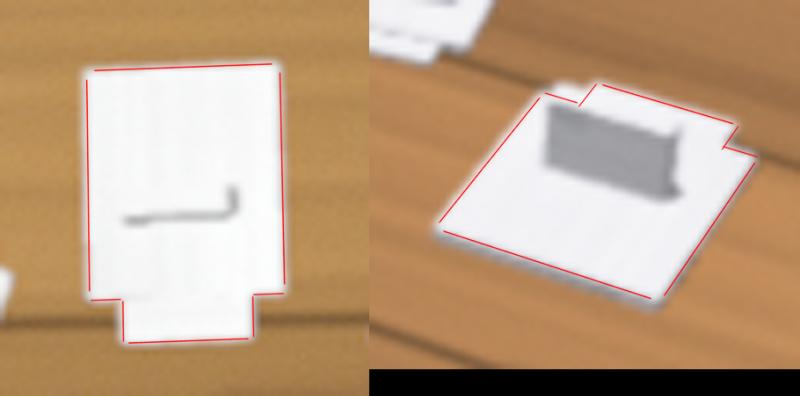

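```bash
sed -i 's/(.573,-.148,-.03)/(.577,-.160,-.05)/; s/("C",C,(.485,.195,.01))/("C",C,(.4835,.194,.02))/' f1.py; sed -i 's/zip(Gs,(.008,.004,.002))/zip(Gs,(.003,.002,.001))/' fit.py
time python3 f1.py
```

```text
H ['top'] [ 0.5775 -0.1592 -0.0535] -3.07 -43.13
H ['scene'] [ 0.5669 -0.1362  0.3165] 18.14 -20.38
H ['top', 'scene'] [ 0.5772 -0.1595 -0.0535] -3.06 -65.59
C ['top'] [0.4836 0.1944 0.0121] 0.7 -37.03
C ['scene'] [0.4835 0.1927 0.0258] 1.48 -28.1
C ['top', 'scene'] [0.4834 0.1938 0.0227] 1.3 -63.92
real	0m23.312s
user	0m23.545s
sys	0m0.199s
```

View pics/ovH.png

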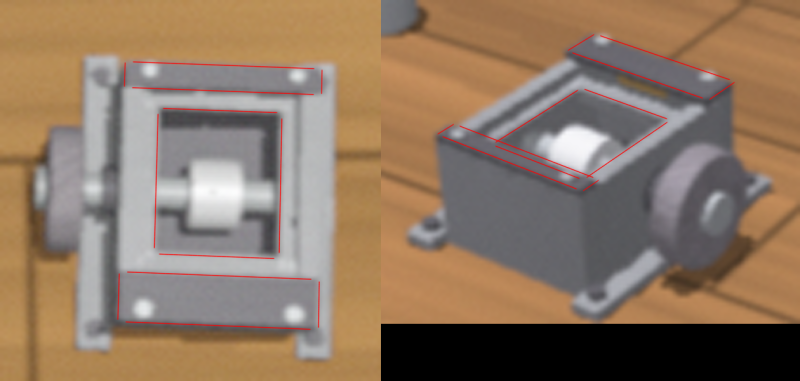

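```bash
cat >> h.py <<'E'
from scipy.spatial.transform import Rotation as Ro
HP=np.array([.5773,-.1594,0]);HY=np.radians(-3.06)
def Rh(): return Ro.from_euler('z',HY)
def tool_for(tip,a,h,dy=0.,grip=(0.,0.),dyaw=0.):
    """tongue tip at housing coords tip (m), tilt a (rad). returns TCP pos, rpy. TCP at cover (gx,gy,h)"""
    Rc=Rh()*Ro.from_euler('z',dyaw)*Ro.from_euler('y',-a)
    p=HP+Rh().apply(np.array(tip)+0)+Rc.apply([.063+grip[0],grip[1],h])
    return p,[-np.pi/2,-a,HY+dyaw]
E
python3 - <<'E'
from h import *
print(finger_overhang if not callable(finger_overhang) else finger_overhang())
print(solve_ik([.4834,.1938,.12],[-np.pi/2,0,.02]),solve_ik([.4834,.1938,.026],[-np.pi/2,0,.02]))
for t,a in(((-.045,0,.12),12),((-.05,0,.071),12),((-.069,0,.07),12),((-.069,0,.07),0)):
    p,r=tool_for(t,np.radians(a),.026); print(p.round(4),np.round(r,3),solve_ik(p,r))
move_ptp([.4834,.1938,.11],[-np.pi/2,0,.02])
s=read_state();print(s['time_s'],s['eef_pos'],s['tcp_rot'],s['contact_force'])
im,d=get_image("top");a=cv2.resize(im[200:400,150:350],None,fx=3,fy=3)
cv2.imwrite("pics/g1.png",a[:,:,::-1])
E
```

```text
0.017
[-0.81156082  0.27752151  0.43345156  1.84160785 -0.13298611  1.05082853
 -0.30642252] [-0.77779228  0.4117337   0.4035971   1.91691224 -0.21004659  0.85381298
 -0.24557875]
[ 0.5885 -0.16    0.1585] [-1.571 -0.209 -0.053] [-0.47770642  0.36550429  0.88477745  1.76998219 -0.41740179  0.96550224
  0.5025471 ]
[ 0.5835 -0.1597  0.1095] [-1.571 -0.209 -0.053] [-0.4195847   0.40414344  0.81319733  1.83249552 -0.46010837  0.86506336
  0.54260488]
[ 0.5645 -0.1587  0.1085] [-1.571 -0.209 -0.053] [-0.41309235  0.35409981  0.79072959  1.88059351 -0.41329648  0.84029524
  0.51930866]
[ 0.5713 -0.1591  0.096 ] [-1.571 -0.    -0.053] [-0.48027884  0.61624527  0.97515943  1.68559606 -0.55391986  1.14218547
  0.59564447]
2.3417 [0.48321293 0.19581173 0.11031705] [-1.56988453e+00 -4.52420993e-04  2.35077449e-02] [-0.177204   -0.84676915  0.23425061]
```

View pics/g1.png

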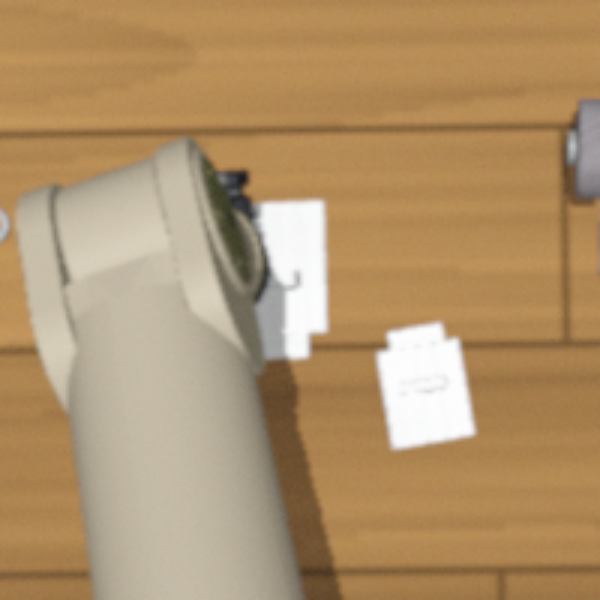

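```bash
python3 - <<'E'
from h import *
servo_line([.4834,.1938,.026],v=.12,attitude=[-np.pi/2,0,.02])
s=read_state();print(s['time_s'],s['eef_pos'],s['tcp_rot'],s['contact_force'])
im,d=get_image("scene");cv2.imwrite("pics/g2.png",cv2.resize(im[180:320,320:520],None,fx=4,fy=4)[:,:,::-1])
command_gripper(0.0,100)
s=read_state();print(s['time_s'],s['eef_pos'],s['tcp_rot'],s['contact_force'],s['grip_width'])
im,d=get_image("scene");cv2.imwrite("pics/g3.png",cv2.resize(im[180:320,320:520],None,fx=4,fy=4)[:,:,::-1])
E
```

```text
3.2417 [0.48391213 0.1939907  0.02658485] [-1.57042244e+00 -8.95662583e-04  1.99991482e-02] [ 0.27130039  0.04579748 -0.91778825]
3.9667 [0.48358349 0.19385284 0.02632979] [-1.57051748e+00 -3.32945975e-04  1.99443604e-02] [-1.02862029 -0.27874603  5.19983857] 0.010527356492337185
```

View pics/g3.png

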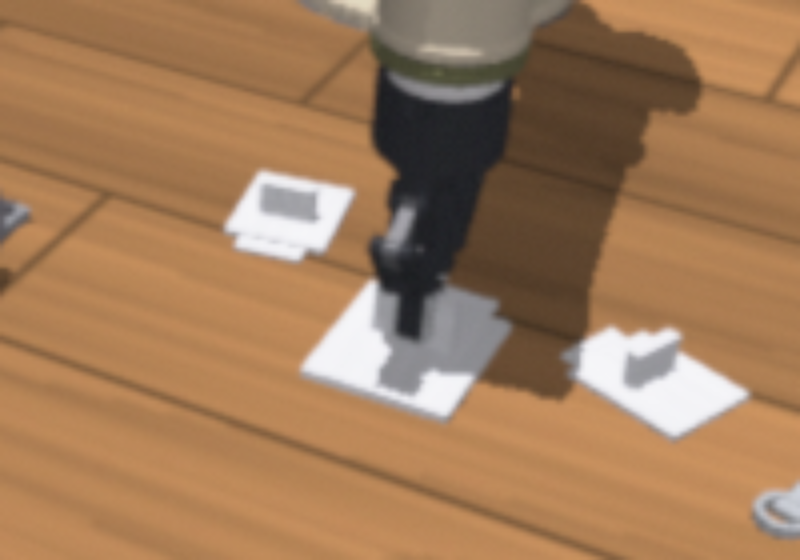

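```bash
python3 - <<'E'
from h import *
servo_line([.4836,.1939,.16],v=.2)
p,r=tool_for((-.045,0,.115),np.radians(12),.0263)
move_ptp(p,r); hold(.2)
s=read_state();print(s['time_s'],p,r,s['eef_pos'],s['tcp_rot'],s['contact_force'],s['ft_torque'],s['grip_width'])
for n in("top","scene"):
    im,d=get_image(n);np.savez(f"pics/{n}4.npz",im=im,d=d)
    x0,y0,x1,y1=(320,190,440,290) if n=="top" else (220,120,350,270)
    cv2.imwrite(f"pics/{n}4.png",cv2.resize(im[y0:y1,x0:x1],None,fx=5 if n=="top" else 4,fy=5 if n=="top" else 4,interpolation=cv2.INTER_CUBIC)[:,:,::-1])
E
```

```text
6.4167 [ 0.58843932 -0.15999548  0.15382372] [-1.5707963267948966, np.float64(-0.20943951023931956), np.float64(-0.053407075111026485)] [ 0.58879046 -0.15845991  0.15370677] [-1.57032328 -0.20924766 -0.05122358] [-0.49045881  0.23671585 -1.69663379] [0.06708578 0.31817816 0.01492888] 0.010808635483750243
```

View pics/top4.png

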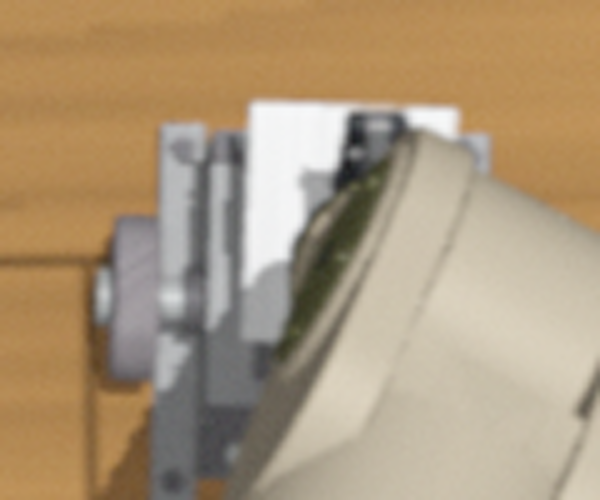

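View pics/scene4.png

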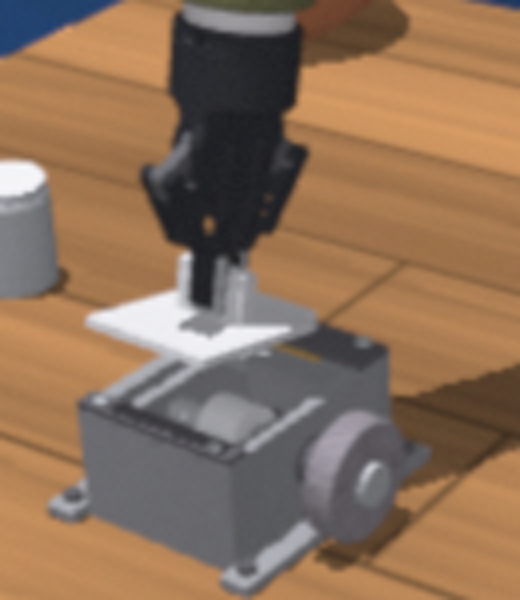

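```bash
cat > ov.py <<'E'
from fit import *
def cover_lines(pos,rpy,h,grip=(0,0)):
    R=Ro.from_euler('xyz',rpy)*Ro.from_euler('x',np.pi/2)
    return [pos+R.apply(q-[grip[0],grip[1],h]) for q in C],R
def draw(n,im,lines,f,box,k):
    x0,y0,x1,y1=box
    a=cv2.resize(im[y0:y1,x0:x1],None,fx=k,fy=k,interpolation=cv2.INTER_CUBIC)[:,:,::-1].copy()
    for q in lines:
        uv=((proj(n,q)-[x0,y0]+.5)*k-.5); cv2.polylines(a,[np.int32(uv*16)],False,(0,0,255),1,cv2.LINE_AA,4)
    cv2.imwrite(f,a)
E
python3 - <<'E'
from ov import *
pos=np.array([ 0.58879046,-0.15845991,0.15370677]);rpy=[-1.57032328,-0.20924766,-0.05122358]
L,_=cover_lines(pos,rpy,.0263)
L+=list(W(H,[*HP[:2],HY]))
for n,b,k in(("top",(320,190,440,290),5),("scene",(220,165,350,265),5)):
    draw(n,np.load(f"pics/{n}4.npz")['im'],L,f"pics/{n}4o.png",b,k)
cv2.imwrite("pics/both4.png",cv2.resize(np.hstack([cv2.imread("pics/top4o.png"),cv2.imread("pics/scene4o.png")]),(800,320)))
E
```

```text
(no output)
```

View pics/top4o.png

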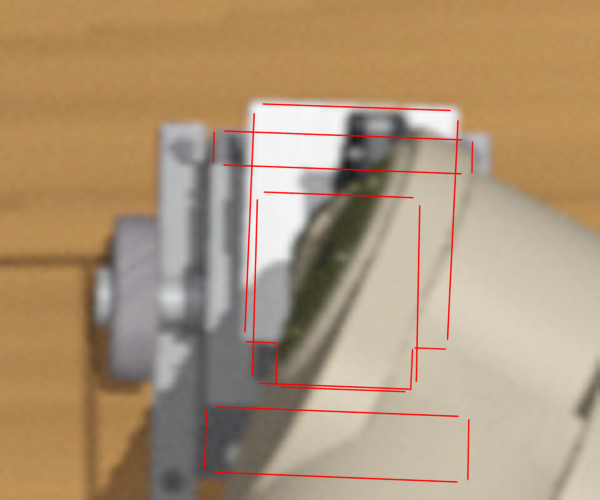

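View pics/scene4o.png

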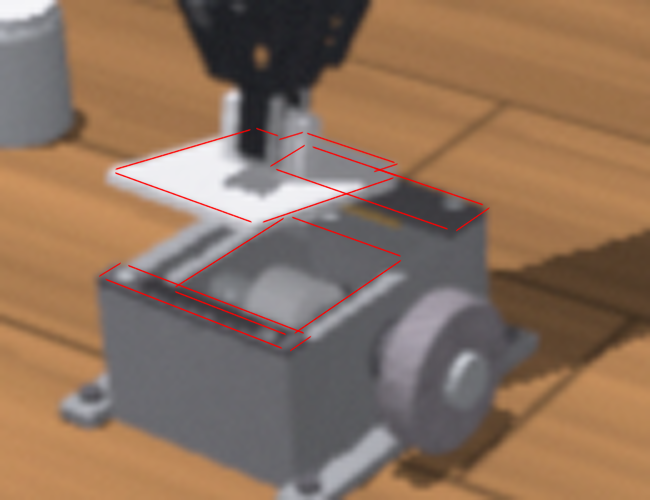

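```bash
cat >> h.py <<'E'
GR=(-.0005,-.0012);HH=.0263
def go(tip,a,v=.05,grip=GR):
    p,r=tool_for(tip,np.radians(a),HH,grip=grip); servo_line(p,v=v,attitude=r)
def st(f0=np.zeros(3)):
    s=read_state(); R=Ro.from_euler('xyz',s['tcp_rot'])*Ro.from_euler('x',np.pi/2)
    tip=Rh().inv().apply(s['eef_pos']+R.apply([-.063-GR[0],-GR[1],-HH])-HP)
    e=(Rh().inv()*R).as_euler('xyz',degrees=True)
    return s['time_s'],tip*1000,e,Rh().inv().apply(s['contact_force'])-f0,s
def pr(l,f0=np.zeros(3)):
    t,tip,e,f,s=st(f0); print(l,round(t,2),'tip',tip.round(1),'rpy',e.round(2),'f',f.round(1),'T',s['ft_torque'].round(2),'w',round(s['grip_width'],4)); return f
E
python3 - <<'E'
from h import *
go((-.045,0,.090),12,.1); hold(.3); f0=pr('a'); np.save('f0.npy',f0)
go((-.045,0,.074),12,.05); pr('b',f0)
go((-.057,0,.074),12,.05); pr('c',f0)
for z in np.arange(.0735,.067,-.0005):
    go((-.057,0,z),12,.02); f=pr('d%.4f'%z,f0)
    if f[2]>3: break
for n in("top","scene"):
    im,d=get_image(n);np.savez(f"pics/{n}5.npz",im=im,d=d)
im=np.load("pics/scene5.npz")['im'];cv2.imwrite("pics/s5.png",cv2.resize(im[140:270,220:350],None,fx=4.5,fy=4.5,interpolation=cv2.INTER_CUBIC)[:,:,::-1])
E
```

```text
a 7.22 tip [-44.6  -0.1  90.5] rpy [ -0.   -12.05   0.  ] f [ 0.5  0.  -1.9] T [0.07 0.34 0.01] w 0.0103
b 7.68 tip [-45.3  -0.   73.5] rpy [-0.000e+00 -1.194e+01 -1.000e-02] f [ 0.1 -0.1  1.3] T [-0.02  0.37  0.08] w 0.0108
c 8.07 tip [-57.2   0.   74.3] rpy [  0.02 -12.03  -0.02] f [-1.7 -0.2 -0. ] T [ 0.    0.32 -0.03] w 0.0101
d0.0735 8.32 tip [-56.8   0.1  73.5] rpy [-0.000e+00 -1.201e+01  1.000e-02] f [-0.  -0.1 -1.2] T [ 0.04  0.29 -0.01] w 0.0104
d0.0730 8.57 tip [-57.    0.   72.9] rpy [ -0.   -11.99   0.  ] f [-0.4 -0.6 -0.3] T [-0.01  0.34 -0.02] w 0.0107
d0.0725 8.82 tip [-57.   -0.   72.4] rpy [ -0.   -11.99   0.  ] f [-0.3 -0.4 -0.1] T [-0.02  0.29  0.  ] w 0.0108
d0.0720 9.07 tip [-57.   0.  72.] rpy [ -0. -12.   0.] f [-0.5 -0.7 -0.1] T [-0.02  0.36  0.01] w 0.0107
d0.0715 9.32 tip [-57.    0.   71.5] rpy [  0. -12.   0.] f [-1.   0.2 -0.3] T [-0.01  0.3  -0.05] w 0.0102
d0.0710 9.57 tip [-57.    0.   70.9] rpy [  0.   -11.99  -0.  ] f [-0.2 -0.5 -0.1] T [ 0.06  0.31 -0.01] w 0.0101
d0.0705 9.82 tip [-57.    0.   70.5] rpy [  0.   -11.99   0.  ] f [-1.2  0.5  0.2] T [-0.    0.32  0.02] w 0.0104
d0.0700 10.07 tip [-56.9   0.   70.1] rpy [ -0.   -12.01   0.  ] f [-0.4  0.9  0.3] T [-0.02  0.28  0.  ] w 0.0104
d0.0695 10.32 tip [-56.7  -0.1  69.8] rpy [  0.   -12.03  -0.  ] f [-0.5  0.   2.4] T [ 0.05  0.5  -0.04] w 0.0104
d0.0690 10.57 tip [-56.6  -0.1  69.6] rpy [ 1.000e-02 -1.205e+01 -0.000e+00] f [-2.3  0.3  8.6] T [ 0.17  0.78 -0.02] w 0.0101
```

View pics/s5.png

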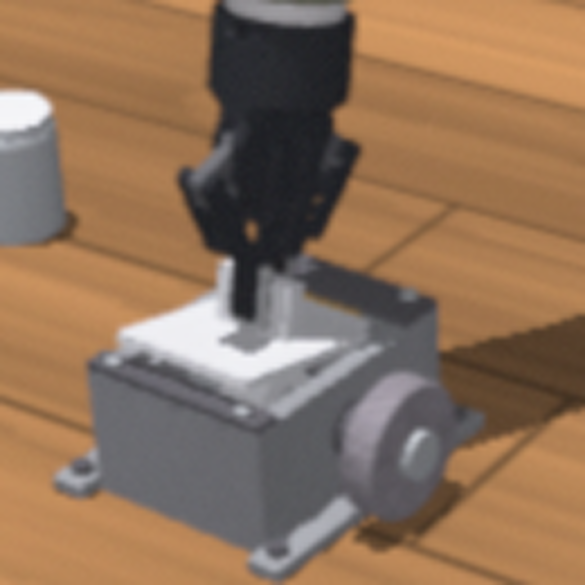

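```bash
python3 - <<'E'
from h import *
f0=np.load('f0.npy')
go((-.057,0,.0703),12,.02); pr('up',f0)
for x in np.arange(-.0585,-.0656,-.0007):
    go((x,0,.0703),12,.02); f=pr('x%.4f'%x,f0)
    if f[0]>15: break
E
```

```text
up 10.93 tip [-57.2   0.   70.1] rpy [ -0.   -11.98   0.  ] f [ 0.4 -1.   1.7] T [-0.06  0.28 -0.03] w 0.0106
x-0.0585 11.18 tip [-58.8   0.1  70.1] rpy [  0.   -11.98  -0.  ] f [-1.1 -0.5 -0.4] T [-0.    0.34 -0.03] w 0.0108
x-0.0592 11.43 tip [-59.    0.   70.3] rpy [-1.000e-02 -1.203e+01  1.000e-02] f [ 1.3 -0.4 -1.8] T [ 0.03 -0.17  0.  ] w 0.0105
x-0.0599 11.68 tip [-59.5   0.   70.4] rpy [-1.000e-02 -1.204e+01  1.000e-02] f [ 3.4 -0.3 -1.6] T [-0.04 -0.62 -0.  ] w 0.0105
x-0.0606 11.93 tip [-60.4   0.1  70.4] rpy [-0.000e+00 -1.203e+01  1.000e-02] f [ 3.5  0.4 -1.7] T [-0.01 -0.74 -0.01] w 0.0104
x-0.0613 12.18 tip [-61.2   0.   70.4] rpy [  0.   -12.02  -0.  ] f [ 3.9 -0.4 -1.8] T [ 0.01 -0.81 -0.03] w 0.0108
x-0.0620 12.43 tip [-61.8   0.   70.4] rpy [  0.   -12.03   0.  ] f [ 4.3  0.9 -1.2] T [ 0.01 -0.89  0.02] w 0.0103
x-0.0627 12.68 tip [-62.4   0.   70.4] rpy [ -0.   -12.03   0.  ] f [ 5.   1.5 -1.5] T [-0.02 -1.02 -0.01] w 0.0104
x-0.0634 12.93 tip [-63.    0.   70.5] rpy [-1.000e-02 -1.205e+01  1.000e-02] f [ 5.1  0.8 -1.9] T [-0.04 -1.1   0.  ] w 0.0105
x-0.0641 13.18 tip [-63.6   0.1  70.5] rpy [-1.000e-02 -1.206e+01  1.000e-02] f [ 5.9 -0.2 -2.3] T [-0.03 -1.2   0.02] w 0.0105
x-0.0648 13.43 tip [-64.2   0.   70.5] rpy [-1.000e-02 -1.207e+01  1.000e-02] f [ 6.4  0.1 -3.1] T [-0.02 -1.31  0.01] w 0.0104
x-0.0655 13.68 tip [-64.8   0.   70.5] rpy [-1.000e-02 -1.208e+01  1.000e-02] f [ 6.8 -0.5 -2.8] T [-0.03 -1.33  0.02] w 0.0105
```

```bash
python3 - <<'E'
from h import *
f0=np.load('f0.npy')
for x in (-.0670,-.0680,-.0687,-.0692,-.0697):
    go((x,0,.0703),12,.03); f=pr('x%.4f'%x,f0)
    if f[0]>13 or st()[1][0]<-68.2: break
E
```

```text
x-0.0670 13.93 tip [-66.1   0.   70.6] rpy [-2.00e-02 -1.21e+01  1.00e-02] f [ 7.9 -0.2 -3.3] T [-0.04 -1.5  -0.02] w 0.0104
x-0.0680 14.18 tip [-67.    0.   70.7] rpy [ -0.03 -12.12   0.02] f [ 8.2  0.4 -3.9] T [-0.08 -1.68  0.02] w 0.0109
x-0.0687 14.43 tip [-67.6   0.   70.7] rpy [ -0.03 -12.12   0.02] f [ 8.1 -0.8 -3.9] T [-0.08 -1.79  0.03] w 0.0106
x-0.0692 14.68 tip [-68.    0.   70.7] rpy [ -0.03 -12.13   0.02] f [ 9.1  0.3 -4.5] T [-0.06 -1.85  0.01] w 0.0107
x-0.0697 14.93 tip [-68.4   0.1  70.7] rpy [ -0.03 -12.14   0.03] f [ 7.8  0.5 -3.7] T [-0.13 -1.89  0.03] w 0.0104
```

```bash
python3 - <<'E'
from h import *
f0=np.load('f0.npy')
go((-.0697,0,.0699),12,.03);pr('dn',f0)
for a in (9,6,4,3,2.):
    go((-.0697,0,.0699),a,.03); f=pr('a%.1f'%a,f0)
    if f[2]>12 or f[0]>16: break
im,d=get_image("scene");cv2.imwrite("pics/s6.png",cv2.resize(im[160:270,220:350],None,fx=5,fy=5,interpolation=cv2.INTER_CUBIC)[:,:,::-1])
im,d=get_image("top");cv2.imwrite("pics/t6.png",cv2.resize(im[190:310,320:440],None,fx=5,fy=5,interpolation=cv2.INTER_CUBIC)[:,:,::-1]);np.savez("pics/top6.npz",im=im,d=d)
E
```

```text
dn 15.18 tip [-68.1  -0.   70.6] rpy [ -0.03 -12.17   0.03] f [ 8.   0.3 -2.4] T [-0.07 -1.9   0.02] w 0.0106
a9.0 15.44 tip [-67.4   0.2  70.7] rpy [-0.04 -9.19  0.06] f [7.8 1.  0.8] T [ 0.2  -1.73 -0.03] w 0.0104
a6.0 15.71 tip [-67.2   0.3  70.7] rpy [-0.04 -6.2   0.07] f [7.6 1.8 2.1] T [ 0.25 -1.72 -0.02] w 0.0099
a4.0 15.96 tip [-67.4   0.2  70.7] rpy [-0.03 -4.21  0.06] f [8.  0.1 1.7] T [ 0.19 -1.8  -0.03] w 0.0106
a3.0 16.21 tip [-67.6   0.3  70.7] rpy [-0.02 -3.21  0.05] f [8.4 1.  0.7] T [ 0.13 -1.83  0.03] w 0.01
a2.0 16.46 tip [-67.6   0.3  70.7] rpy [-0.02 -2.21  0.05] f [8.1 0.4 1.4] T [ 0.08 -1.85 -0.04] w 0.0109
```

View pics/s6.png

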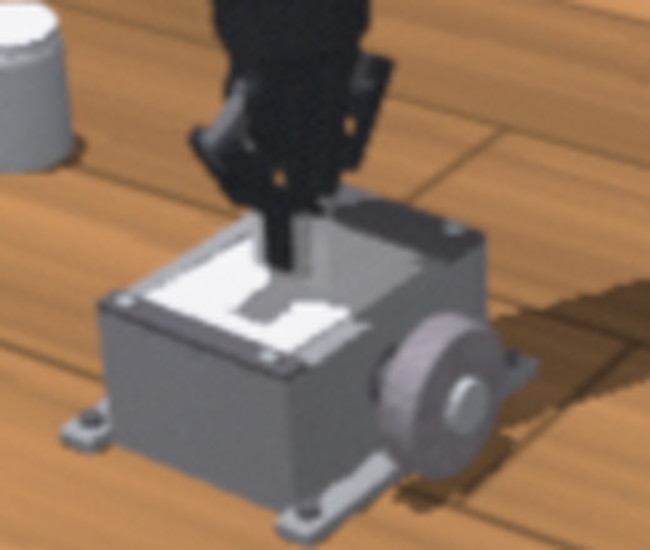

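View pics/t6.png

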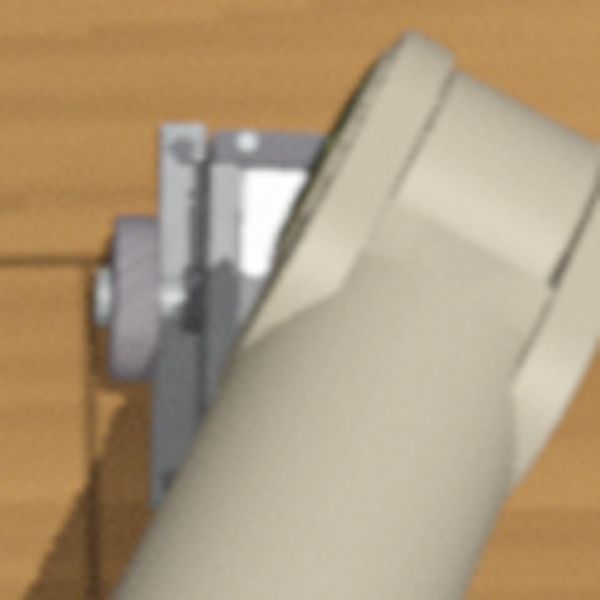

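```bash
python3 - <<'E'
from h import *
f0=np.load('f0.npy')
for a,z in ((1,.0699),(0,.0697),(0,.0692),(0,.0687),(-.2,.0683),(-.2,.0679),(-.2,.0675),(-.2,.0671)):
    go((-.0702,0,z),a,.03); f=pr('a%.1f z%.4f'%(a,z),f0)
    if f[2]>14 or f[0]>16: break
im,d=get_image("scene");cv2.imwrite("pics/s7.png",cv2.resize(im[180:270,230:340],None,fx=6,fy=6,interpolation=cv2.INTER_CUBIC)[:,:,::-1])
E
```

```text
a1.0 z0.0699 16.81 tip [-68.    0.3  70.7] rpy [-0.01 -1.22  0.05] f [8.  1.  1.1] T [ 0.09 -1.88  0.  ] w 0.0106
a0.0 z0.0697 17.06 tip [-67.9   0.3  70.6] rpy [-0.02 -0.23  0.05] f [8.6 0.4 2.6] T [ 0.14 -1.85 -0.04] w 0.0105
a0.0 z0.0692 17.31 tip [-67.9   0.2  70.3] rpy [-0.01 -0.26  0.05] f [7.4 1.2 2.6] T [ 0.16 -1.84 -0.08] w 0.0104
a0.0 z0.0687 17.56 tip [-67.8   0.2  69.9] rpy [-0.01 -0.28  0.05] f [8.6 0.5 4.2] T [ 0.11 -1.68 -0.06] w 0.0101
a-0.2 z0.0683 17.81 tip [-67.8   0.2  70. ] rpy [ 0.   -0.08  0.05] f [6.6 1.8 7.8] T [ 0.28 -1.21 -0.05] w 0.0102
a-0.2 z0.0679 18.06 tip [-67.8   0.2  69.9] rpy [ 0.02 -0.09  0.04] f [ 4.3  2.2 12.8] T [ 0.45 -0.86 -0.08] w 0.0103
a-0.2 z0.0675 18.31 tip [-67.8   0.2  69.9] rpy [ 0.03 -0.1   0.04] f [ 3.1  3.3 16.3] T [ 0.55 -0.45 -0.04] w 0.0103
```

View pics/s7.png

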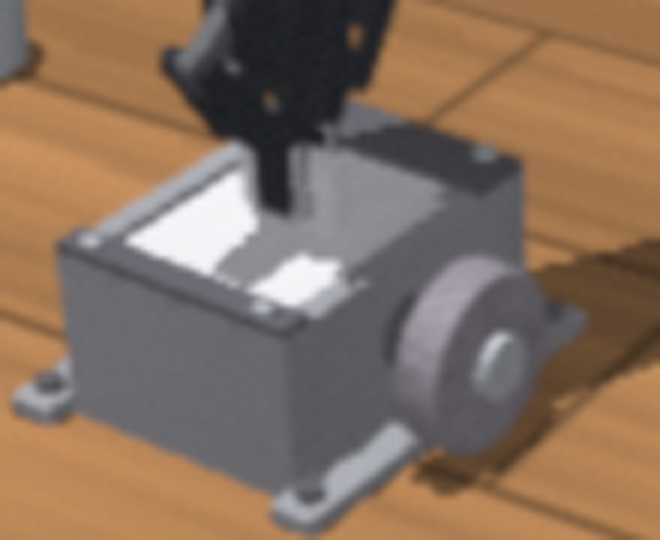

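```bash
python3 - <<'E'
from h import *
f0=np.load('f0.npy')
for x in (-.0690,-.0675,-.066,-.065,-.0643):
    go((x,0,.0682),-.1,.02); f=pr('x%.4f'%x,f0)
    if f[0]<-8 or f[2]>25: break
E
```

```text
x-0.0690 18.61 tip [-66.8   0.2  69.9] rpy [ 0.01 -0.17  0.04] f [3.9 1.3 8.6] T [ 0.28 -1.03 -0.09] w 0.0102
x-0.0675 18.86 tip [-65.9   0.1  69.9] rpy [ 0.02 -0.1   0.02] f [ 2.7  2.1 11.8] T [ 0.48 -0.48 -0.1 ] w 0.0102
x-0.0660 19.11 tip [-64.6   0.1  70. ] rpy [ 0.03 -0.07  0.02] f [ 1.3  2.7 12.9] T [ 0.45 -0.28 -0.11] w 0.0106
x-0.0650 19.36 tip [-63.9   0.1  70. ] rpy [ 0.04 -0.04  0.01] f [-0.4  3.8 12.5] T [ 0.49  0.03 -0.14] w 0.0104
x-0.0643 19.61 tip [-63.4   0.1  70. ] rpy [ 0.05 -0.03  0.  ] f [-1.4  3.7 14.5] T [ 0.54  0.22 -0.17] w 0.0106
```

```bash
python3 - <<'E'
from h import *
f0=np.load('f0.npy')
go((-.0641,0,.0690),0,.02); pr('ease',f0)
command_gripper(.034,20); pr('open',f0)
hold(.2)
p,r=tool_for((-.0625,0,.0800),0,HH,grip=(0,0))
servo_line(p,v=.1); pr('up',f0)
im,d=get_image("scene");cv2.imwrite("pics/s8.png",cv2.resize(im[180:270,230:340],None,fx=6,fy=6,interpolation=cv2.INTER_CUBIC)[:,:,::-1])
E
```

```text
ease 19.86 tip [-63.1   0.2  69.9] rpy [ 0.02 -0.13  0.03] f [3.6 1.7 7.8] T [ 0.3  -0.76 -0.08] w 0.0102
open 20.21 tip [-65.1  -0.2  68.5] rpy [-0.    0.11 -0.03] f [-0.2  0.   1.3] T [-0.01  0.04  0.01] w 0.0341
up 20.68 tip [-61.3   1.1  80.6] rpy [-0.01 -0.09  0.02] f [ 0.2 -0.2  2.3] T [0.02 0.01 0.03] w 0.034
```

View pics/s8.png

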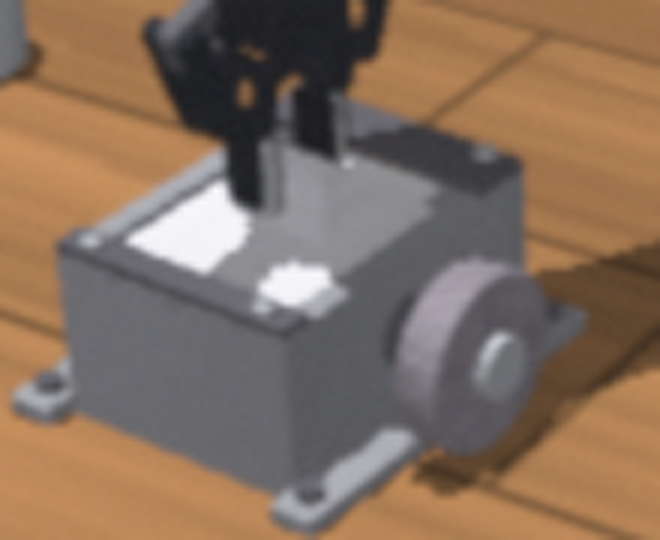

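```bash
python3 - <<'E'
from h import *
from ov import cover_lines,draw,C,H,W
s=read_state();p=s['eef_pos'].copy();p[2]=.2
servo_line(p,v=.2); move_ptp([.42,.12,.25],[-np.pi/2,0,.3])
print(read_state()['time_s'])
I={}
for n in("top","scene"):
    im,d=get_image(n);np.savez(f"pics/{n}9.npz",im=im,d=d)
    R=Ro.from_euler('z',HY);
    L=[HP+R.apply(q+[.001,0,.07]) for q in C]+list(W(H,[*HP[:2],HY])) 
    L+= [HP+R.apply(np.array([[-6,-25,38],[6,-25,38],[6,25,38],[-6,25,38],[-6,-25,38]])/1000+[.001,0,.07])]
    b=(330,200,430,300) if n=="top" else (230,180,340,270)
    draw(n,im,[],f"pics/{n}9.png",b,6);draw(n,im,L,f"pics/{n}9o.png",b,6)
    Q=cloud(n,d); Q=R.inv().apply(Q.reshape(-1,3)-HP)*1000
    for lab,(x0,x1,y0,y1) in dict(tongueend=(-50,-35,-40,40),mid=(12,30,-40,40),far=(35,56,-40,40),ribtop=(-3,5,-20,20)).items():
        m=(Q[:,0]>x0)&(Q[:,0]<x1)&(Q[:,1]>y0)&(Q[:,1]<y1)&(Q[:,2]>55);print(n,lab,m.sum(),np.median(Q[m,2]).round(1))
    m=(Q[:,2]>98)&(Q[:,2]<115)&(abs(Q[:,0])<30)&(abs(Q[:,1])<40);print('rib',np.percentile(Q[m],[3,50,97],axis=0).round(1).tolist())
cv2.imwrite("pics/n9.png",cv2.resize(np.hstack([cv2.resize(cv2.imread(f"pics/{n}9.png"),(600,540)) for n in("top","scene")]),(800,360)))
E
```

```text
22.575
top tongueend 224 72.8
top mid 261 74.9
top far 299 74.8
top ribtop 64 106.7
rib [[-4.5, -23.3, 101.1], [1.1, 0.3, 106.4], [7.1, 25.9, 111.1]]
scene tongueend 54 74.1
scene mid 124 75.0
scene far 124 75.1
scene ribtop 29 106.8
rib [[-4.1, -25.8, 98.7], [6.3, 0.4, 105.6], [10.5, 23.0, 108.5]]
```

View pics/top9o.png

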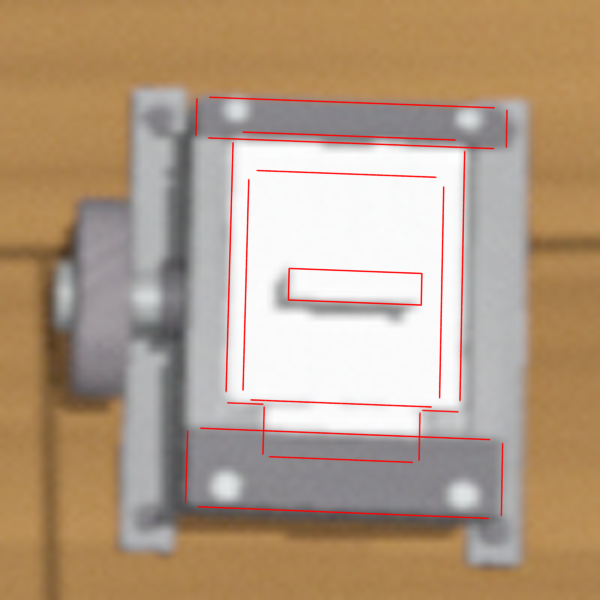

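View pics/scene9.png

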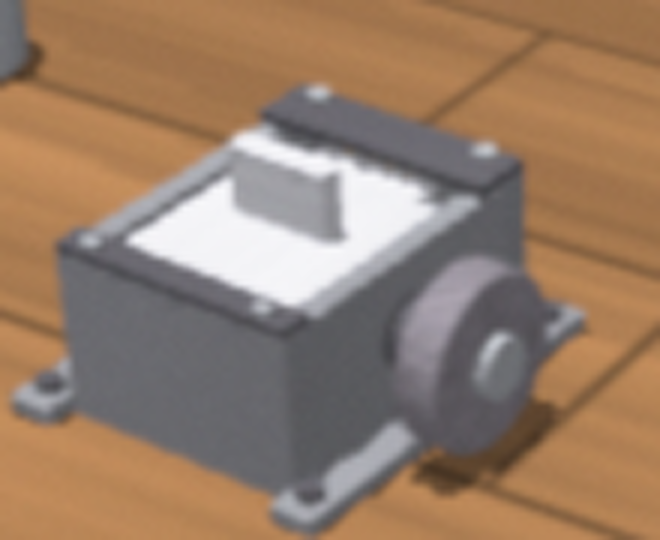

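View pics/top9.png

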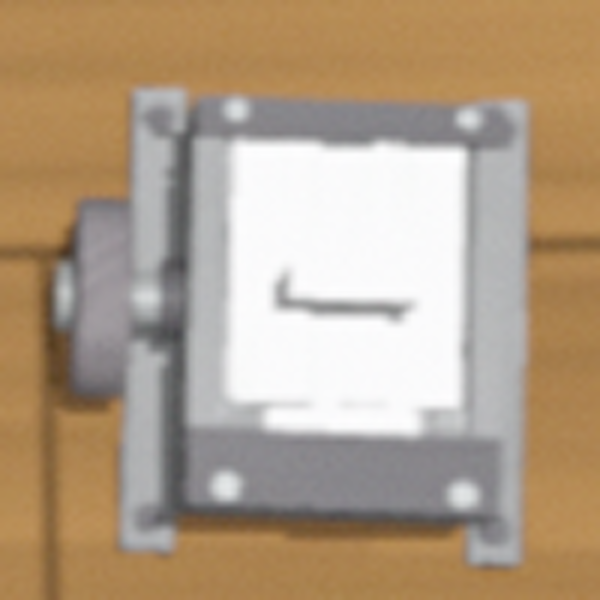

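```bash
python3 - <<'E'
from h import *
a=np.load("pics/top0.npz")['im'].astype(int);b=np.load("pics/top9.npz")['im'].astype(int)
for n,(x0,y0,x1,y1) in dict(tin=(500,290,548,332),bar=(292,150,350,190),spanner=(118,262,158,336)).items(): print(n,np.abs(a-b)[y0:y1,x0:x1].mean().round(2),(np.abs(a-b)[y0:y1,x0:x1].max(2)>60).sum())
job_done(); print(read_state()['time_s'])
E
```

```text
tin 2.53 0
bar 2.64 0
spanner 2.55 0
the job is handed in; nothing more can be done
the job is handed in; nothing more can be done
```

The cover is back on the buffing head, held under the lip and the keeper, released and at rest. I handed it in at about 22.6 s of the 46 s allowed.

**What I did:**
- I picked the largest of the three look-alikes, at about (240, 293) in the top picture. Its outline matched the 126 x 90 mm cover, and the ones at (186, 308) and (291, 328) are smaller.
- I gripped it by the rib and tilted it 12°. The tongue tip then met the ledge at a height of about 69.8 mm.
- I slid the tongue under the lip and pushed the spring in to about 8–9 N.
- I lowered the cover flat and pressed it down with about 16 N.
- I kept hold while it moved back about 4 mm towards the keeper, then opened the jaws to 34 mm. The spring was left to carry it the last 2 mm or so to the wall.

**Last checks:**
- **Flatness:** the plate top read level at 74.8–75.1 mm in both cameras, against 76 mm expected. The rib top read 106.7 mm against 108 mm, so I put both down to the same depth offset of about 1 mm.
- **Position:** in the top view the outline matches the seated position within about 1 mm. The tongue goes under the lip and no gap shows at the keeper. The overlap under the keeper is hidden, so I inferred it from the position of the visible edges.
- **Bystanders:** the tin, polishing bar and spanner showed no change between the first and last pictures.

**Disagreements:**
- The spring was met about 0.8 mm from where the camera fit put it, which is within the stated calibration.
- Fitting the housing from the side camera alone failed, so I used the top and combined fits.
- The side camera's reading of the rib's x position was about 5 mm off from the top camera's. That is probably because it mixes in the rib's side face.

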